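# Seat a slide carrier in the corner pocket of the viewing stage

## Task

Load the slide carrier on the viewing stage without picking it up: with a fingertip push it back until its straight long edge lies flat against the rail, then, keeping it on the rail, drag it along to the left until it is fully home in the corner pocket under the lip. Then swing the keeper on the rail round by pushing its thumb post, all the way over the track behind the carrier, so that it is locked in. Lift nothing and leave the bottle, cap and slide box behind the stage where they stand.

Things in the scene. Friction and masses are not known exactly. Their poses are not given: they have to be found in the camera images.
- stage: fixed viewing stage: white lamp housing with dark metal top plate, 150 (x) x 250 (y) x 30 mm; origin at the centre of its underside; x points away from the robot across the track, y along the rail to the corner pocket (robot's left). Smooth top face at z = 30 mm. Steel rail along y: 6 mm high above that face, 14 wide, its track-side face at x = +52 mm (back face +66), from y = -125 mm to the pocket
- home (a point): where the carrier's origin lies when it is fully home: on the stage's top face at x = +20, y = +52 mm in the stage's frame, the carrier turned as the stage is. An opal window lies flush there. A tall incubator cabinet, higher than the arm, stands on the worktop just left of the stage and behind it
- pocket (a point): middle of the corner pocket's end stop, on the top face (stage frame x = +20, y = +98 mm; stop face looks to -y). Steel roof lip reaches 10 mm out over the carrier, underside 14 and top 18 mm above the top face. Opposite the rail a front jaw, 10 high, inner face at stage x = -14.5, outer -26.5, from y = +78, with a flared mouth from y = +66: 2.5 mm side play for the carrier
- carrier: loose grey frame holding two glass slides, 64 (x) x 92 (y) x 12 mm, about 90 g, flat on the stage; origin at the centre of its underside, x towards its straight edge (x = +32), which goes on the rail. Its near edge (x = -32) has a finger notch right through: 9 mm deep (floor x = -23), centred, 44 wide at the floor, 50 at the mouth, for shut fingers. Slick plastic (friction 0.2 on the stage). Starts turned up to 0.25 rad
- keeper (a joint): angle (rad) of the swivel keeper on the rail: flat steel arm, 12 wide, 42 long from its upright pivot, 6.5 to 12.5 mm above the top face. 0: along the rail, pointing to stage -y (open; starts -0.35 to 0.05, negative = away from the track). Grows clockwise from above, over the track; 1.571: hard stop, square across the track, 1.5 mm behind a carrier that is home. Stiff (1 N at the post), stays where left
- keeper_post (a point): middle of the thumb post's grip: upright round post, 11 mm in diameter, on the keeper's arm 36 mm from the pivot; its top is 33 mm, this point 23 mm above the stage's top face. Push its side: first from the far side of the rail towards the robot, then round to the left
- keeper_pivot (a point): the keeper's pivot axis, at the rail's top (6 mm above the stage's top face), in the stage's frame at x = +59, y = -1.5 mm
- oil: small immersion-oil bottle with black cap, 34 mm across, 60 high, origin under its centre, on the worktop behind the stage: leave alone
- cap: round black dust cap, 38 mm across, 13 high, origin under its centre, on the worktop behind the stage: leave alone
- slidebox: closed slide box, 63 x 86 x 34 mm, origin under its centre, on the worktop behind the stage: leave alone

How it is judged:
By the outcome, as a careful person would: the job done as asked, in the order asked, and still so for the second after the job is handed in, with the robot touching nothing.
It also fails if it takes over 59 s, if anything falls off the work surface, if the arm or the gripper's body presses on something with over 40 N, if the wrist force passes 120 N, or if a joint passes its speed limit or range.

## Robot

A 6-joint arm with a two-finger parallel gripper is mounted at the origin on a cart in front of the work surface, level with it; the furniture and walls round the work are solid. World frame = base frame: x ahead of the robot, y to its left, z up, the work surface at z = 0. Lengths are in mm, angles in rad, forces in N, time in s.
With the tool pointing down it reaches from about 300 to 775 mm from the base axis. Payload 14.6 kg.
Tool frame: the origin (TCP) lies where the fingers leave the gripper's body, on its centre line; the fingertips stand 97 mm ahead of it and the grasp point (between the pads) lies ahead of it (grip_depth is the z of the grasp point in the tool frame, in mm); z points along the fingers, y is the line along which they close (so a half turn about z gives the same grasp; the last joint's range is limited). The gripper opens to 94 mm and grips with 3 to 60 N. Pads are 16 mm wide; open, the fingers measure 119 mm over their backs; the gripper's body (75 mm by 177 mm) begins 78 mm behind the grasp point.
Start: joints at [1.257, 0.3, 1.521, -0, 1.321, -0.067], TCP at [134.364, 533.326, 302.646] pointing down, gripper open.
Joint ranges: [-3.03, 3.03], [-0.79, 2.21], [0.23, 2.52], [-1.04, 4.18], [0, 3.07], [-2.55, 2.55]. Speed limits (rad/s): [2.22, 2.22, 2.57, 3.14, 3.14, 3.14].

## Interface

Orientations are given as [roll, pitch, yaw] about the fixed x, y, z axes, in that order (R = Rz(yaw) Ry(pitch) Rx(roll)).
In Python, from cell import read_state, camera, sign_off, regions_of, spot_point, grip_depth gives the robot as it stands. The module is installed in compiled form; this text tells all that it offers.
- The arm moves only by the tool send_rows, never from a script. Its argument "series" is a list of rows, each a list of 3 entries, a list of its own where there are three numbers: the shift along the world's x, y, z in mm, then the turn about the world's z in degrees, then the closure, from -1 (fully open) to 1 (shut), so that 0 is half open. A call has 1 to 12 rows; each row shifts and turns the commanded pose from where the row before left it; what a row does not reach is not made up. A row lasts 1/10 s, in which the tool goes at most 50 mm and 8.59 degrees, less where a joint would pass 70% of its speed; a pose out of reach is approached as far as the arm can. A call is refused whole if a number of a shift passes 50 or a number of a turn 8.59, either way. A call with a gripper value outside its range is refused whole. The fingers move at their own pace and stop on an object; "squeeze" is the grip in N (left out, the last holds). Time passes only in rows, so rows that do not move let the fingers close. It gives the time, the measured TCP pose, the force, the opening and the grip force at its end, in the units of the state.
- read_state(): the state, without advancing time (a new reading comes with each control period).
- camera(name): name is "scene" or "top" or "wrist"; returns a dict with "color" (400x640x3 uint8, blue, green, red), "fx", "fy", "cx", "cy" (pixels), "camera_from_world" (4x4, takes a point from world to camera coordinates). Camera axes: x right, y down, z forward; pixel columns grow to the right and rows downward; lengths in mm; the calibration is good to about 2 mm. A picture is of the moment at which its call begins. There is no depth.
- sign_off(): hands the job in; it is judged then, once.
Trained networks look in a picture, given as the dict that the camera call returned (one of the last four; its "shot" number tells which), for a name from the list of things; names that differ only in an ending like _2 or _b are one class to them, and where a whole thing is asked for, a point or a joint stands for the part that bears it (a point fixed in the world has none). Each returns a list of dicts, best first, with "confidence" (0 to 1); they miss things now and then, are a little off and sometimes report something else, mostly with a low value. They report only what shows in the picture. A call takes as long as a camera call.
- regions_of(thing, picture): "mask" (400x640 bool, what is visible of it).
- spot_point(thing, picture): "point" ([x, y, z] in mm, in the coordinates of the camera as it stood for that picture, good to about 4 mm: a listed point, or the origin of a listed thing).
The state is a dict: "clock": time; "joints": joint angles; "qd": joint speeds; "effort": joint torques, N m; "eef_pos": TCP position; "eef_rot": TCP orientation; "wrist_force": force on the tool from outside, world axes, zero at the start; "moment": the same for the moment, N m; "finger_gap": finger opening in mm; "finger_force": force on a finger pad.
Only numpy, scipy, OpenCV 4.12 (cv2) and the standard library are available. Lean on these libraries where they do the work, as an engineer would, in place of code of your own. Each camera call takes 0.05 s, during which the arm holds its last target. There are 200 camera calls.

## Working session

There is one attempt and no reset: what is moved stays moved. The work goes in short steps, Python scripts to look and compute and a tool call to move; the robot and the scene stay as the last step left them, time stands still between calls to the robot, and variables do not carry over. Pictures are saved under pics/ and viewed, at most 10 in all, crops included, and the job is handed in when it is done.

Besides the shell and the picture viewer there is one more tool, called after "Request:" as name(argument=value, ...) on one line, values as JSON. send_rows: Moves the arm, as the interface text tells. Its arguments: {"type":"object","properties":{"series":{"type":"array"},"squeeze":{"type":"number"}},"required":["series"]}

```bash
mkdir -p pics; cat > h.py <<'E'
import numpy as np, cv2
from cell import *
def toworld(p,pic):
    T=np.linalg.inv(pic["camera_from_world"]); return (T@np.r_[p,1])[:3]
def ray(u,v,pic,z):
    T=np.linalg.inv(pic["camera_from_world"]); d=T[:3,:3]@np.array([(u-pic["cx"])/pic["fx"],(v-pic["cy"])/pic["fy"],1]); o=T[:3,3]
    return o+d*(z-o[2])/d[2]
def proj(P,pic):
    q=pic["camera_from_world"]@np.r_[P,1]; return np.array([pic["fx"]*q[0]/q[2]+pic["cx"],pic["fy"]*q[1]/q[2]+pic["cy"]])
E
python3 - <<'E'
from h import *
s=read_state(); print({k:np.round(v,3) for k,v in s.items()}, grip_depth)
ims=[]
for c in ["top","scene"]:
    p=camera(c); cv2.imwrite(f"pics/{c}0.png",p["color"])
    for t in ["stage","home","pocket","carrier","keeper_post","keeper_pivot","oil","cap","slidebox"]:
        for r in spot_point(t,p)[:1]: print(c,t,round(r["confidence"],2),np.round(toworld(r["point"],p),1))
E
```

```text
{'clock': np.float64(0.0), 'joints': array([ 1.257,  0.3  ,  1.522, -0.   ,  1.321, -0.067]), 'qd': array([ 0.001, -0.   , -0.   , -0.002,  0.001, -0.   ]), 'effort': array([-1.0000e-03, -5.3181e+01, -3.5273e+01,  7.1000e-02,  2.4000e-02,
       -0.0000e+00]), 'eef_pos': array([134.333, 533.178, 302.066]), 'eef_rot': array([-3.14 , -0.   ,  2.895]), 'wrist_force': array([-0.649, -0.05 , -0.269]), 'moment': array([-0.004,  0.03 , -0.022]), 'finger_force': np.float64(0.0), 'finger_gap': np.float64(94.317)} 78.39999999999999
top stage 0.81 [ 5.240e+02 -1.698e+02  1.000e-01]
top home 0.7 [ 555.7 -128.4   31.6]
top pocket 0.87 [570.1 -78.4  30.3]
top carrier 0.76 [ 518.4 -216.8   32.2]
top keeper_post 0.46 [ 587.6 -223.4   54.9]
top keeper_pivot 0.87 [ 586.3 -184.2   37.4]
top oil 0.7 [ 583.6 -185.7   34.7]
top cap 0.82 [ 675.1 -203.2    1.1]
top slidebox 0.68 [ 6.581e+02 -2.913e+02  5.000e-01]
scene stage 0.91 [ 526.2 -176.4   -3.1]
scene home 0.85 [ 560.  -125.3   27.7]
scene pocket 0.66 [564.7 -83.3  28.3]
scene carrier 0.67 [ 516.5 -221.7   31.2]
scene keeper_post 0.67 [ 585.2 -226.    51.4]
scene keeper_pivot 0.63 [ 587.3 -188.    37.1]
scene oil 0.94 [ 6.712e+02 -1.544e+02 -1.000e-01]
scene cap 0.61 [ 673.4 -206.8    2. ]
scene slidebox 0.96 [ 656.9 -293.2    1.6]
```

View pics/top0.png

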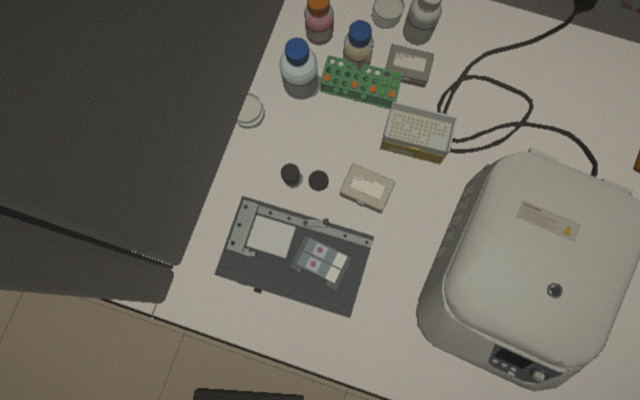

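View pics/scene0.png

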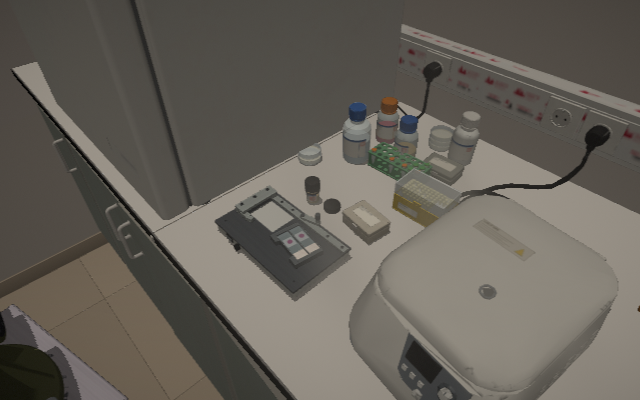

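The stage sits dark at about (295,255) in the top view, with the rail on its far side and the pocket at its upper left near (243,225). The carrier is at (320,260), the keeper post at (326,222), and the cabinet fills the left side, its lower edge near (155,318). The top view's bottle estimate was wrong, but the scene view's is fine.

```bash
python3 - <<'E'
from h import *
p=camera("top")
for uv in [(243,197),(373,237),(350,314),(217,277)]: print("corner",uv,np.round(ray(*uv,p,30),1))
for uv in [(155,318),(80,300),(170,300),(185,268),(172,265),(0,205)]: print(uv,np.round(ray(*uv,p,0),0),np.round(ray(*uv,p,400),0))
print(np.round(np.linalg.inv(p["camera_from_world"]),2))
s=camera("scene")
for uv in [(157,235),(195,207),(190,215),(15,68)]: print("scene",uv,np.round(ray(*uv,s,0),0))
print(np.round(np.linalg.inv(s["camera_from_world"])[:3,3]))
w=camera("wrist"); st=read_state()
from scipy.spatial.transform import Rotation as R
T=np.linalg.inv(w["camera_from_world"]); Rt=R.from_euler("xyz",st["eef_rot"]).as_matrix()
print("cam in tool",np.round(Rt.T@(T[:3,3]-st["eef_pos"]),1),np.round(Rt.T@T[:3,:3],2),w["fx"])
big=cv2.resize(p["color"][180:330,200:400],None,fx=4,fy=4,interpolation=cv2.INTER_CUBIC)
cv2.imwrite("pics/crop1.png",cv2.convertScaleAbs(big,alpha=1.6,beta=20))
E
```

```text
corner (243, 197) [626.4 -69.5  30. ]
corner (373, 237) [ 567.8 -308.3   30. ]
corner (350, 314) [ 430.8 -274.3   30. ]
corner (217, 277) [479.6 -37.6  30. ]
(155, 318) [402.  72.   0.] [411. -57. 400.]
(80, 300) [425. 211.   0.] [424.  23. 400.]
(170, 300) [435.  49.   0.] [430. -70. 400.]
(185, 268) [494.  29.   0.] [464. -81. 400.]
(172, 265) [498.  53.   0.] [466. -67. 400.]
(0, 205) [589. 390.   0.] [518. 126. 400.]
[[ 6.0000e-02 -9.8000e-01  2.1000e-01  4.2270e+02]
 [-1.0000e+00 -6.0000e-02  2.0000e-02 -2.2955e+02]
 [-0.0000e+00 -2.1000e-01 -9.8000e-01  9.3944e+02]
 [ 0.0000e+00  0.0000e+00  0.0000e+00  1.0000e+00]]
scene (157, 235) [407.  62.   0.]
scene (195, 207) [512.  55.   0.]
scene (190, 215) [488.  46.   0.]
scene (15, 68) [ 692. 1098.    0.]
[  68. -568.  666.]
cam in tool [ 82.3   0.5 -83.3] [[ 0.   -0.96 -0.28]
 [ 1.    0.   -0.  ]
 [ 0.   -0.28  0.96]] 325.30979810037337
```

View pics/crop1.png

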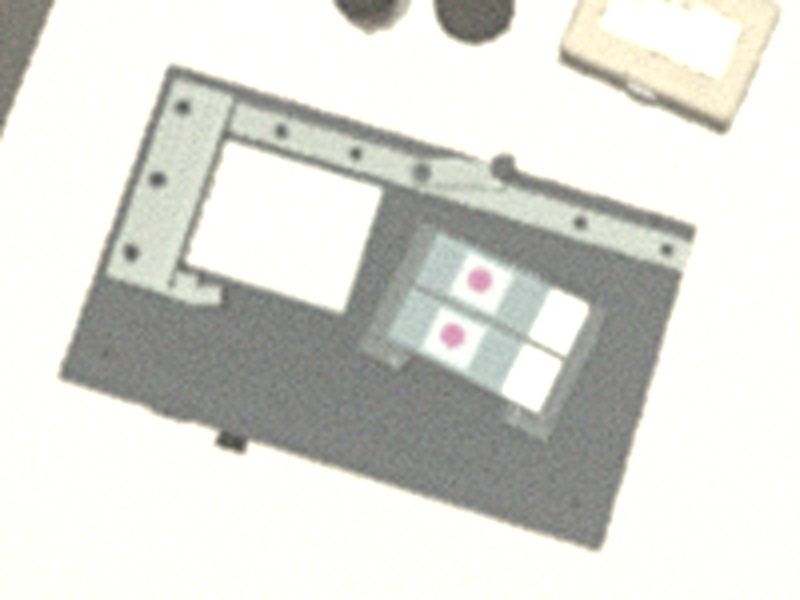

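The crop shows the stage turned about 18° and the carrier turned about 8° further clockwise. Its notch faces the robot, the keeper is slightly open away from the track, and the post is at crop (503,165). Next I fit the stage pose while swinging the arm round in front of the cabinet.

Request:
send_rows(series=[[[20,-40,0],0,1],[[20,-40,0],0,1],[[20,-40,0],0,1],[[20,-40,0],0,1],[[20,-40,0],0,1],[[20,-40,0],0,1],[[20,-40,0],0,1],[[20,-40,0],0,1],[[10,-42,0],0,1],[[10,-42,0],0,1],[[10,-42,0],0,1],[[10,-42,0],0,1]], squeeze=10)

```text
clock: 2.35
eef_pos: [334.3, 43.6, 303.0]
eef_rot: [3.141, 0.001, 2.895]
wrist_force: [0.5, 0.1, 0.2]
finger_gap: 2.0
finger_force: 0.0
```

```bash
python3 - <<'E'
from h import *
from scipy.optimize import least_squares
p=camera("top")
off=np.array([200,180])
def crop(u): return (np.array(u)+.5)/4-.5+off
def fit(L,U,z,x0):
    def f(q):
        c,s=np.cos(q[2]),np.sin(q[2]); r=[]
        for l,u in zip(L,U):
            r+=list(proj([q[0]+c*l[0]-s*l[1],q[1]+s*l[0]+c*l[1],z+l[2]],p)-crop(u))
        return r
    o=least_squares(f,x0); return o.x,np.round(o.fun,1)
L=[(75,125,30),(75,-125,30),(-75,-125,30),(-75,125,30),(59,-1.5,36)]
U=[(170,66),(695,228),(602,548),(62,377),(421,172)]
print("stage",*fit(L,U,0,[526,-172,-.2]))
L=[(-32,46,12),(-32,-46,12),(32,46,12),(32,-46,12)]
U=[(360,348),(548,440),(424,222),(606,305)]
print("carrier",*fit(L,U,30,[517,-219,-.3]))
print("post top",ray(*crop((503,163)),p,62))
print(read_state()["eef_pos"],read_state()["eef_rot"],read_state()["joints"])
E
```

```text
stage [ 5.27234156e+02 -1.71058200e+02 -2.37395072e-01] [-0.2 -0.9  0.7 -1.2  0.   0.8 -1.1  0.5  0.5  0.5]
carrier [ 5.16769535e+02 -2.18071897e+02 -3.76897196e-01] [-0.7  0.4  0.3  0.2 -0.8 -1.   1.2  0.4]
post top [ 586.62720249 -221.88081212   62.        ]
[335.35069554  39.00694368 302.94226984] [-3.14053372e+00  1.41032000e-03  2.89071235e+00] [ 7.88991642e-03 -1.99908418e-01  2.04497677e+00 -1.43876869e-03
  1.29543218e+00 -1.31163492e+00]
```

Request:
send_rows(series=[[[18,-42,-10],0,1],[[20,-40,-20],0,1],[[20,-40,-20],0,1],[[20,-40,-20],0,1],[[20,-40,-20],0,1],[[20,-33,-20],0,1],[[0,0,0],0.5,1],[[0,0,0],0,1]])

```text
clock: 3.2
eef_pos: [452.2, -189.8, 192.0]
eef_rot: [3.141, -0.002, 2.903]
wrist_force: [-0.3, 0.8, 0.2]
finger_gap: 0.5
finger_force: 0.0
```

```bash
python3 - <<'E'
from h import *
p=camera("wrist"); cv2.imwrite("pics/w1.png",p["color"])
for t in ["stage","home","pocket","carrier","keeper_post","keeper_pivot"]:
    for r in spot_point(t,p)[:1]: print(t,round(r["confidence"],2),np.round(toworld(r["point"],p),1))
s=read_state(); print(s["eef_pos"],s["eef_rot"])
for q in [[527,-171,-.237]]:
    c,sn=np.cos(q[2]),np.sin(q[2])
    for l in [(75,125,30),(75,-125,30),(-75,-125,30),(-75,125,30),(59,-1.5,36),(52,-125,36)]:
        print(l,np.round(proj([q[0]+c*l[0]-sn*l[1],q[1]+sn*l[0]+c*l[1],l[2]],p),1))
E
```

```text
stage 0.9 [ 532.9 -169.3   -0.7]
home 0.91 [ 557.  -122.3   28.7]
pocket 0.68 [575.1 -78.2  32.7]
carrier 0.22 [570.7 -79.4  28.1]
keeper_post 0.51 [ 590.9 -222.3   54.2]
[ 452.40080758 -189.18164585  193.38644548] [-3.14126007e+00  1.29752450e-03  2.90425121e+00]
(75, 125, 30) [495.  356.9]
(75, -125, 30) [222.8 357.2]
(-75, -125, 30) [206.6 201.1]
(-75, 125, 30) [523.4 200.7]
(59, -1.5, 36) [358.5 347.3]
(52, -125, 36) [218.6 340.9]
```

View pics/w1.png

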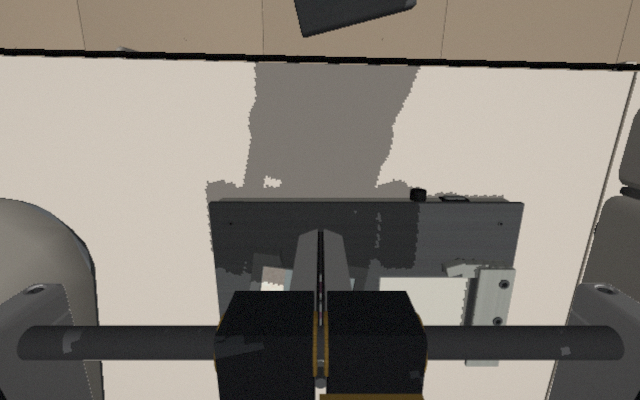

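The wrist view shows the stage's near edge at row 201, columns 207–523, which agrees with the projected stage pose. The shut fingertips at (320,235) taper to about 25 mm wide, in line with the carrier's notch. I lower in front of the carrier and start pushing.

Request:
send_rows(series=[[[-1.5,-5.5,-31],0,1],[[-1.5,-5.5,-31],0,1],[[0,0,0],0,1],[[8,-2,0],0,1],[[8,-2,0],0,1],[[8,-2,0],0,1],[[5,-1.2,0],0,1],[[5,-1.2,0],0,1],[[0,0,0],0,1]])

```text
clock: 4.45
eef_pos: [483.9, -209.1, 130.6]
eef_rot: [-3.142, 0.0, 2.904]
wrist_force: [0.7, 0.4, -1.3]
finger_gap: 0.3
finger_force: 0.0
```

```bash
cat >> h.py <<'E'
S=np.array([527,-171,-.237])
def ws(P):
    c,s=np.cos(S[2]),np.sin(S[2]); d=np.array(P[:2])-S[:2]; return np.round([c*d[0]+s*d[1],-s*d[0]+c*d[1]],1)
def sw(l):
    c,s=np.cos(S[2]),np.sin(S[2]); return np.array([S[0]+c*l[0]-s*l[1],S[1]+s*l[0]+c*l[1]])
E
python3 - <<'E'
from h import *
s=read_state(); print(s["clock"],ws(s["eef_pos"]),s["eef_pos"],s["eef_rot"],s["wrist_force"])
p=camera("top"); a=cv2.resize(p["color"][180:330,200:400],None,fx=4,fy=4,interpolation=cv2.INTER_CUBIC)
q=camera("scene"); b=cv2.resize(q["color"][170:310,200:380],None,fx=4,fy=4,interpolation=cv2.INTER_CUBIC)
a=cv2.resize(a,(400,300)); b=cv2.resize(b,(400,300))
cv2.imwrite("pics/p2.png",cv2.convertScaleAbs(cv2.vconcat([a,b]),alpha=1.5,beta=20))
for t in ["carrier"]:
  for P in (p,q):
    for r in spot_point(t,P)[:1]: print(t,round(r["confidence"],2),ws(toworld(r["point"],P)))
E
```

```text
4.45 [-33.  -47.2] [ 483.85111934 -209.14140195  130.64980823] [-3.14153897e+00  1.91952342e-04  2.90371014e+00] [ 0.65743583  0.40020735 -1.31990241]
carrier 0.77 [  2.1 -49.3]
```

View pics/p2.png

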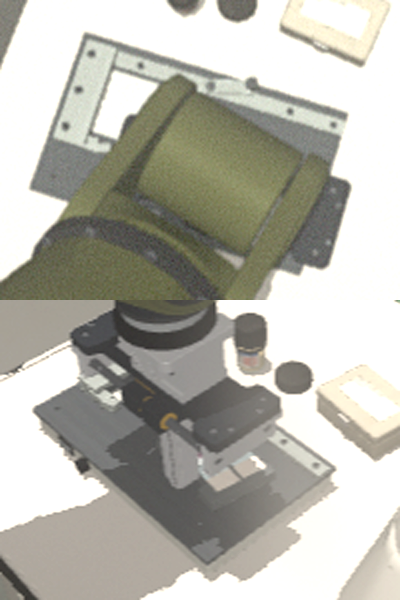

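The picture shows the gripper in front of the carrier with the fingers at its notch. The carrier is still near stage (2,-49). I push on to the rail.

Request:
send_rows(series=[[[3.9,-0.95,0],0,1],[[3.9,-0.95,0],0,1],[[3.9,-0.95,0],0,1],[[3.9,-0.95,0],0,1],[[3.9,-0.95,0],0,1],[[0,0,0],0,1]])

```text
clock: 5.25
eef_pos: [503.3, -213.9, 130.6]
eef_rot: [-3.142, 0.0, 2.904]
wrist_force: [-0.3, 0.1, 0.3]
finger_gap: 0.4
finger_force: 0.0
```

```bash
python3 - <<'E'
from h import *
s=read_state(); print(s["clock"],ws(s["eef_pos"]),s["eef_pos"],s["wrist_force"])
E
```

```text
5.25 [-13.  -47.3] [ 503.28335664 -213.91127725  130.58068333] [-0.25642702  0.14086227  0.25557214]
```

Request:
send_rows(series=[[[1,-0.25,0],0,1],[[1,-0.25,0],0,1],[[1,-0.25,0],0,1],[[0,0,0],0,1]])

```text
clock: 5.65
eef_pos: [505.1, -214.4, 130.4]
eef_rot: [3.141, -0.003, 2.904]
wrist_force: [-7.2, 1.2, 3.8]
finger_gap: 0.6
finger_force: 3.7
```

Request:
send_rows(series=[[[-0.5,0.1,0],0,1],[[0.7,2.9,0],0,1],[[1.2,4.85,0],0,1],[[1.2,4.85,0],0,1],[[1.2,4.85,0],0,1],[[1.2,4.85,0],0,1],[[1.2,4.85,0],0,1],[[1.2,4.85,0],0,1]])

```text
clock: 6.45
eef_pos: [512.9, -182.0, 130.4]
eef_rot: [-3.142, -0.002, 2.904]
wrist_force: [-5.9, -0.5, 1.1]
finger_gap: 0.6
finger_force: 2.9
```

```bash
python3 - <<'E'
from h import *
s=read_state(); print(s["clock"],ws(s["eef_pos"]),s["eef_pos"],s["wrist_force"])
p=camera("top"); q=camera("scene")
for P in (p,q):
    for r in spot_point("carrier",P)[:1]: print(round(r["confidence"],2),ws(toworld(r["point"],P)))
a=q["color"][170:310,200:380]
cv2.imwrite("pics/p3.png",cv2.convertScaleAbs(cv2.resize(a,None,fx=4,fy=4,interpolation=cv2.INTER_CUBIC),alpha=1.5,beta=20))
E
```

```text
6.45 [-11.1 -14. ] [ 512.86527598 -182.03184917  130.38601223] [-5.85490315 -0.51865497  1.06088779]
0.78 [ 21.8 -13.5]
```

View pics/p3.png

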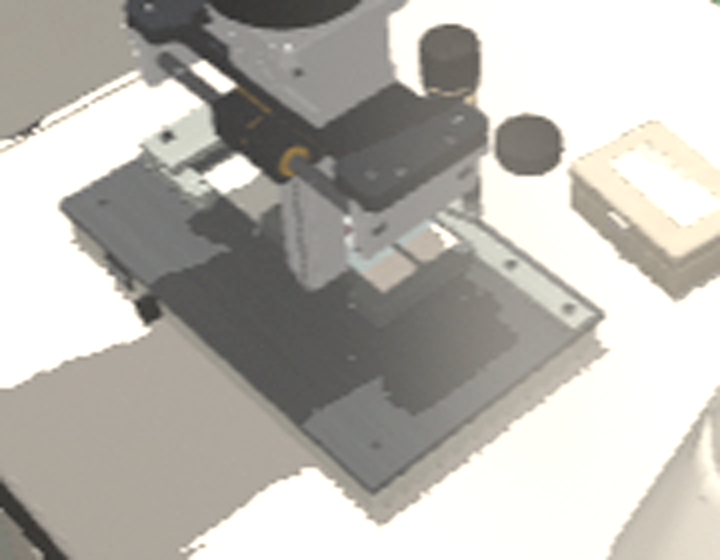

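The carrier lies on the rail beside the keeper, spotted at stage (22,-13), and moves along with the fingers. I continue left.

Request:
send_rows(series=[[[1.2,4.85,0],0,1],[[1.2,4.85,0],0,1],[[1.2,4.85,0],0,1],[[1.2,4.85,0],0,1],[[1.2,4.85,0],0,1],[[1.2,4.85,0],0,1]])

```text
clock: 7.25
eef_pos: [520.0, -152.9, 130.4]
eef_rot: [-3.142, -0.002, 2.904]
wrist_force: [-5.8, 0.3, 1.3]
finger_gap: 0.3
finger_force: 3.1
```

Request:
send_rows(series=[[[1.2,4.85,0],0,1],[[1.2,4.85,0],0,1],[[1.2,4.85,0],0,1],[[0.9,3.9,0],0,1],[[0.7,2.9,0],0,1],[[0,0,0],0,1]])

```text
clock: 7.85
eef_pos: [525.3, -131.3, 130.4]
eef_rot: [3.141, -0.002, 2.904]
wrist_force: [-4.8, 3.3, 1.4]
finger_gap: 0.6
finger_force: 2.9
```

```bash
python3 - <<'E'
from h import *
s=read_state(); print(s["clock"],ws(s["eef_pos"]),s["eef_pos"],s["wrist_force"])
q=camera("scene")
for r in spot_point("carrier",q)[:1]: print(round(r["confidence"],2),ws(toworld(r["point"],q)))
a=q["color"][170:310,200:380]
cv2.imwrite("pics/p4.png",cv2.convertScaleAbs(cv2.resize(a,None,fx=4,fy=4,interpolation=cv2.INTER_CUBIC),alpha=1.5,beta=20))
E
```

```text
7.85 [-11.   38.2] [ 525.29628128 -131.3075665   130.38871325] [-4.76685194  3.34430648  1.40717026]
0.78 [17.3 36.3]
```

View pics/p4.png

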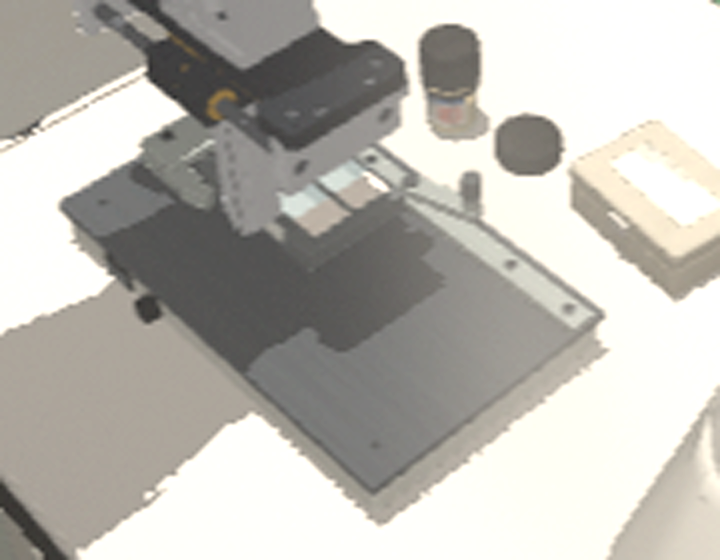

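The carrier's rear edge is now level with the keeper pivot at crop (405,180). The carrier is spotted at stage (17,36), about 15 mm short of home, and its front end is entering the jaw.

Request:
send_rows(series=[[[0.7,2.9,0],0,1],[[0.7,2.9,0],0,1],[[0.7,2.9,0],0,1],[[0.5,1.95,0],0,1],[[0.5,1.95,0],0,1],[[0,0,0],0,1]])

```text
clock: 8.55
eef_pos: [528.3, -118.9, 130.3]
eef_rot: [3.142, -0.002, 2.904]
wrist_force: [-5.3, 2.2, 1.1]
finger_gap: 0.2
finger_force: 2.9
```

```bash
python3 - <<'E'
from h import *
s=read_state(); print(s["clock"],ws(s["eef_pos"]),s["eef_pos"],s["wrist_force"])
q=camera("scene")
for r in spot_point("carrier",q)[:1]: print(round(r["confidence"],2),ws(toworld(r["point"],q)))
cv2.imwrite("pics/p5.png",q["color"])
E
```

```text
8.55 [-10.9  51. ] [ 528.32953674 -118.89551307  130.34459267] [-5.34423324  2.20294275  1.14045873]
0.58 [20.5 48.2]
```

Request:
send_rows(series=[[[-5,1.2,0],0,1],[[-15,3.6,0],0,1],[[-15,3.6,0],0,1],[[-9.2,-38,0],0,1],[[-9.2,-38,0],0,1],[[0,0,0],0,1],[[31,-7.5,0],0,1],[[31,-7.5,0],0,1],[[0,0,0],0,1],[[0,0,0],0,1]])

```text
clock: 9.65
eef_pos: [537.4, -201.4, 130.3]
eef_rot: [3.141, -0.0, 2.904]
wrist_force: [-0.5, -0.4, -0.0]
finger_gap: 0.5
finger_force: 0.0
```

```bash
python3 - <<'E'
from h import *
s=read_state(); print(s["clock"],ws(s["eef_pos"]),s["eef_pos"],s["wrist_force"])
q=camera("scene")
for r in spot_point("carrier",q)[:1]: print(round(r["confidence"],2),ws(toworld(r["point"],q)))
E
```

```text
9.65 [ 17.3 -27.1] [ 537.41927139 -201.35183067  130.29062884] [-0.5097957 -0.4170524 -0.0356583]
0.74 [21.6 51.6]
```

Request:
send_rows(series=[[[1.2,4.85,0],0,1],[[1.2,4.85,0],0,1],[[0.7,2.9,0],0,1],[[0.5,1.95,0],0,1],[[0.5,1.95,0],0,1],[[0.35,1.45,0],0,1],[[0,0,0],0,1]])

```text
clock: 10.45
eef_pos: [541.8, -183.9, 130.7]
eef_rot: [3.142, -0.0, 2.904]
wrist_force: [0.2, 0.9, 0.2]
finger_gap: 0.2
finger_force: 0.0
```

Request:
send_rows(series=[[[0.25,1,0],0,1],[[0.25,1,0],0,1],[[0,0,0],0,1]])

```text
clock: 10.75
eef_pos: [542.3, -182.0, 130.6]
eef_rot: [3.142, -0.0, 2.904]
wrist_force: [0.2, -1.0, -0.3]
finger_gap: 0.6
finger_force: 0.0
```

```bash
python3 - <<'E'
from h import *
s=read_state(); print(s["clock"],ws(s["eef_pos"]),s["eef_pos"],s["wrist_force"])
E
```

```text
10.75 [17.5 -7.1] [ 542.32698639 -182.01810429  130.62150027] [ 0.18138786 -0.97725239 -0.32282045]
```

Request:
send_rows(series=[[[0.25,1,0],0,1],[[0.25,1,0],0,1],[[0,0,0],0,1]])

```text
clock: 11.05
eef_pos: [542.8, -180.1, 130.7]
eef_rot: [-3.141, 0.0, 2.904]
wrist_force: [0.4, -1.6, -0.2]
finger_gap: 0.2
finger_force: 0.5
```

Request:
send_rows(series=[[[0.25,1,0],0,1],[[0.25,1,0],0,1],[[0,0,0],0,1]])

```text
clock: 11.35
eef_pos: [543.3, -179.0, 131.1]
eef_rot: [-3.14, 0.001, 2.903]
wrist_force: [-3.7, -8.4, 4.6]
finger_gap: 0.6
finger_force: 4.6
```

Request:
send_rows(series=[[[-1.2,-4.9,0],0,1],[[-4.7,-19.5,0],0,1],[[0,0,20],0,1],[[0,0,20],0,1],[[0,0,0],0,1],[[35,-13,0],0,1],[[35,-13,0],0,1],[[0,0,0],0,1],[[0,0,0],0,1]])

```text
clock: 12.25
eef_pos: [607.1, -228.2, 168.9]
eef_rot: [3.141, -0.002, 2.904]
wrist_force: [-0.6, -0.2, -0.1]
finger_gap: 0.3
finger_force: 0.0
```

```bash
python3 - <<'E'
from h import *
s=read_state(); print(s["clock"],ws(s["eef_pos"]),s["eef_pos"],s["wrist_force"])
q=camera("scene"); p=camera("top")
for P in (q,p):
  for t in ["carrier","keeper_post","keeper_pivot"]:
    for r in spot_point(t,P)[:1]: print(t,round(r["confidence"],2),ws(toworld(r["point"],P)))
a=cv2.resize(q["color"][170:310,200:380],None,fx=4,fy=4,interpolation=cv2.INTER_CUBIC)
cv2.imwrite("pics/p6.png",cv2.convertScaleAbs(a,alpha=1.5,beta=20))
E
```

```text
12.25 [ 91.3 -36.8] [ 607.10585894 -228.23230819  168.87038884] [-0.60057936 -0.23464079 -0.1266605 ]
carrier 0.97 [21.  49.8]
keeper_post 0.54 [159.3 -83.9]
keeper_pivot 0.8 [62.6 -5.6]
```

View pics/p6.png

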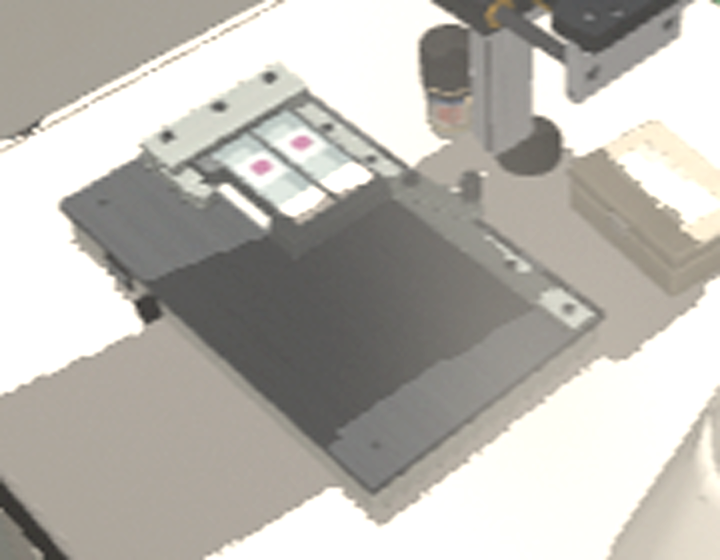

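The carrier is fully in the pocket under the lip, lying flat on the rail, spotted at stage (21,50) against home (20,52). The keeper is still open with its post at crop (472,185), and the fingers are beyond it. I lower and sweep the post.

Request:
send_rows(series=[[[0,0,-25],0,1],[[0,0,0],0,1],[[-4,1,0],0,1],[[-4,1,0],0,1],[[-5.2,0.8,0],0,1],[[-5.2,0.8,0],0,1],[[-5,2,0],0,1],[[-5,2,0],0,1],[[0,0,0],0,1]])

```text
clock: 13.55
eef_pos: [578.5, -220.6, 145.8]
eef_rot: [3.141, -0.0, 2.904]
wrist_force: [-0.5, -0.6, 0.1]
finger_gap: 0.5
finger_force: 0.0
```

```bash
python3 - <<'E'
from h import *
s=read_state(); print(s["clock"],ws(s["eef_pos"]),s["eef_pos"],s["wrist_force"])
E
```

```text
13.55 [ 61.7 -36.1] [ 578.453364   -220.55627301  145.76981335] [-0.52195371 -0.62676183  0.07544245]
```

Request:
send_rows(series=[[[-4.1,3.5,0],0,1],[[-4.1,3.5,0],0,1],[[-3,4.3,0],0,1],[[-3,4.3,0],0,1],[[0,0,0],0,1]])

```text
clock: 14.05
eef_pos: [564.6, -204.5, 145.6]
eef_rot: [3.141, -0.0, 2.904]
wrist_force: [0.6, 0.1, -0.3]
finger_gap: 0.7
finger_force: 0.0
```

```bash
python3 - <<'E'
from h import *
s=read_state(); print(s["clock"],ws(s["eef_pos"]),s["eef_pos"],s["wrist_force"])
q=camera("scene")
for t in ["carrier","keeper_post","keeper_pivot"]:
    for r in spot_point(t,q)[:1]: print(t,round(r["confidence"],2),ws(toworld(r["point"],q)))
a=cv2.resize(q["color"][170:310,200:380],None,fx=4,fy=4,interpolation=cv2.INTER_CUBIC)
cv2.imwrite("pics/p7.png",cv2.convertScaleAbs(a,alpha=1.5,beta=20))
E
```

```text
14.05 [ 44.4 -23.8] [ 564.58646925 -204.54008563  145.62514206] [ 0.59636209  0.1479829  -0.30049537]
carrier 0.65 [17.9 50.4]
keeper_post 0.52 [ 29.5 -26.1]
keeper_pivot 0.64 [58.7 -3.2]
```

View pics/p7.png

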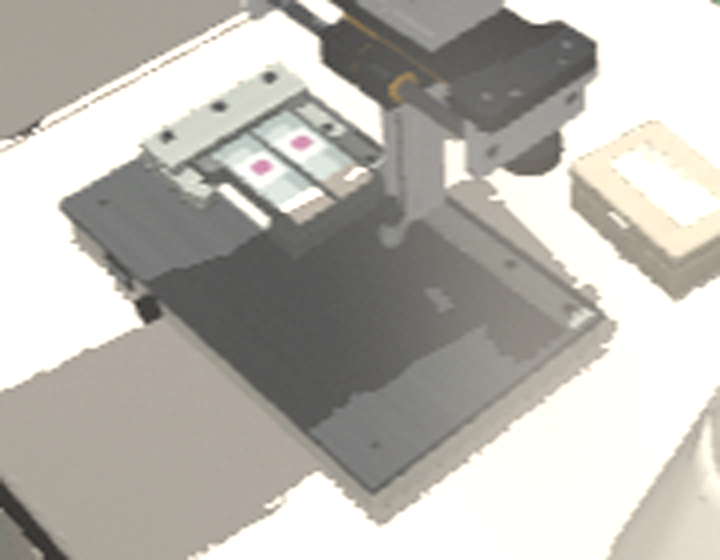

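The post is now over the track at crop (392,230), so the keeper is at about 0.9 rad, and the carrier is still home. I move round behind the post to push it left.

Request:
send_rows(series=[[[2,-8.7,0],0,1],[[-2.7,-28.2,0],0,1],[[0,0,0],0,1],[[-25.3,6.1,0],0,1],[[0,0,0],0,1],[[3.3,13.6,0],0,1],[[1,4.9,0],0,1],[[1,4.9,0],0,1],[[1,4.9,0],0,1],[[1,4.9,0],0,1],[[0,0,0],0,1]])

```text
clock: 15.35
eef_pos: [546.4, -202.2, 145.6]
eef_rot: [3.141, 0.0, 2.904]
wrist_force: [-0.2, 0.3, 0.4]
finger_gap: 0.7
finger_force: 0.0
```

```bash
python3 - <<'E'
from h import *
s=read_state(); print(s["clock"],ws(s["eef_pos"]),s["eef_pos"],s["wrist_force"])
E
```

```text
15.35 [ 26.2 -25.8] [ 546.40585602 -202.22639126  145.5974376 ] [-0.15197927  0.29764347  0.38844455]
```

Request:
send_rows(series=[[[0.25,2,0],0,1],[[0.25,2,0],0,1],[[0.25,1.5,0],0,1],[[0,0,0],0,1]])

```text
clock: 15.75
eef_pos: [546.9, -197.3, 145.7]
eef_rot: [3.142, 0.0, 2.904]
wrist_force: [-0.0, -0.4, -0.4]
finger_gap: 0.3
finger_force: 0.2
```

Request:
send_rows(series=[[[0.25,1,0],0,1],[[0.25,1,0],0,1],[[0,0,0],0,1]])

```text
clock: 16.05
eef_pos: [547.4, -195.3, 145.7]
eef_rot: [3.142, 0.0, 2.904]
wrist_force: [-0.4, -0.5, -0.1]
finger_gap: 0.3
finger_force: 0.4
```

Request:
send_rows(series=[[[0.25,1,0],0,1],[[0.25,1,0],0,1],[[0,0,0],0,1]])

```text
clock: 16.35
eef_pos: [547.6, -194.2, 145.7]
eef_rot: [-3.14, 0.0, 2.903]
wrist_force: [-4.0, -7.8, -0.3]
finger_gap: 0.8
finger_force: 4.5
```

Request:
send_rows(series=[[[0.25,1,0],0,1],[[0.25,1,0],0,1],[[0,0,0],0,1]])

```text
clock: 16.65
eef_pos: [547.8, -193.3, 145.7]
eef_rot: [-3.138, 0.0, 2.903]
wrist_force: [-6.2, -17.5, -0.9]
finger_gap: 0.6
finger_force: 9.3
```

Hard stop reached. I back straight off, lift clear and check.

Request:
send_rows(series=[[[-1.2,-4.9,0],0,1],[[-3.5,-14.5,0],0,1],[[0,0,30],0,1],[[0,0,40],0,1],[[-30,-20,20],0,1],[[-40,-20,0],0,1],[[-40,-10,0],0,1],[[0,0,0],0,1],[[0,0,0],0,1]])

```text
clock: 17.55
eef_pos: [433.5, -261.4, 236.2]
eef_rot: [-3.142, 0.001, 2.902]
wrist_force: [0.1, -0.2, -0.9]
finger_gap: 0.6
finger_force: 0.0
```

```bash
python3 - <<'E'
from h import *
s=read_state(); print(s["clock"],s["eef_pos"],s["wrist_force"])
q=camera("scene")
for t in ["carrier","keeper_post","keeper_pivot","oil","cap","slidebox"]:
    for r in spot_point(t,q)[:1]: print(t,round(r["confidence"],2),ws(toworld(r["point"],q)))
a=cv2.resize(q["color"][170:310,200:380],None,fx=4,fy=4,interpolation=cv2.INTER_CUBIC)
cv2.imwrite("pics/p8.png",cv2.convertScaleAbs(a,alpha=1.5,beta=20))
E
```

```text
17.55 [ 433.48152233 -261.44390644  236.17002617] [ 0.09274272 -0.17044015 -0.8855819 ]
carrier 0.67 [21.4 50.1]
slidebox 0.63 [156.  -85.1]
```

View pics/p8.png

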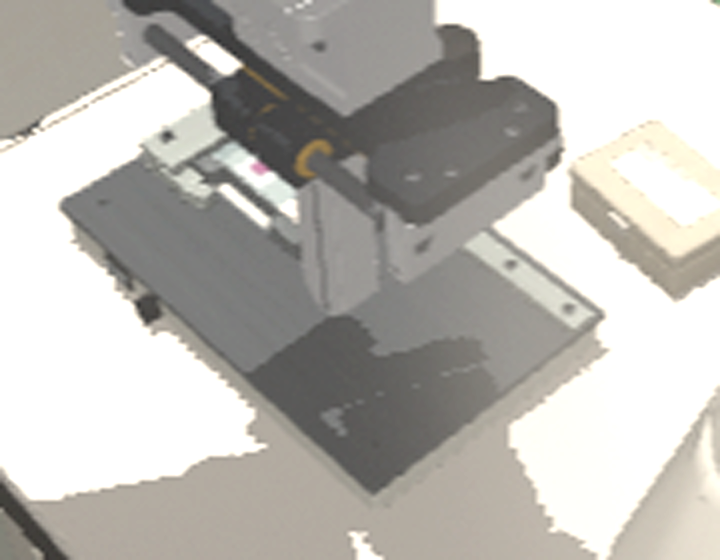

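The gripper hides the keeper in this view, though the carrier still shows home. I clear the view and check by numbers.

Request:
send_rows(series=[[[-30,30,10],0,1],[[-30,35,10],0,1],[[-10,45,0],0,1],[[-5,45,0],0,1],[[0,45,0],0,1],[[0,45,0],0,1],[[0,0,0],0,1],[[0,0,0],0,1]])

```text
clock: 18.7
eef_pos: [358.8, -15.0, 255.8]
eef_rot: [-3.142, 0.0, 2.907]
wrist_force: [0.6, -0.1, -0.1]
finger_gap: 0.6
finger_force: 0.0
```

```bash
python3 - <<'E'
from h import *
s=read_state(); print(s["clock"],s["eef_pos"],s["wrist_force"])
for c in ["scene","top"]:
  q=camera(c)
  for t in ["carrier","keeper_post","keeper_pivot","pocket","home","oil","cap","slidebox"]:
    for r in spot_point(t,q)[:1]: print(c,t,round(r["confidence"],2),ws(toworld(r["point"],q)))
  for r in regions_of("keeper_post",q)[:1]:
    v,u=np.nonzero(r["mask"]); print("keeper mask",round(r["confidence"],2),len(u)); pts=np.array([ws(ray(a,b,q,42)) for a,b in zip(u,v)]); print(pts.min(0),pts.max(0),pts.mean(0))
E
```

```text
18.7 [358.81913867 -14.98772438 255.7641013 ] [ 0.58998214 -0.0731858  -0.05514181]
scene carrier 0.85 [20.1 50.6]
scene keeper_post 0.6 [26.2 -4. ]
scene keeper_pivot 0.55 [62.7 -5.1]
scene pocket 0.87 [18.2 95.9]
scene home 0.82 [23.5 53. ]
scene oil 0.87 [133.5  50.8]
scene cap 0.52 [151.2  -0.8]
scene slidebox 0.66 [157.4 -84.3]
keeper mask 0.52 182
[ 14.9 -15. ] [64.8 18.1] [38.2978022  -2.42307692]
top carrier 0.75 [22.1 52.4]
top keeper_post 0.44 [26.2  1. ]
top keeper_pivot 0.95 [57.7  0.9]
top pocket 0.93 [ 18.9 100.4]
top home 0.94 [23.1 50.6]
top oil 0.74 [136.4  54.1]
top cap 0.82 [150.    2.5]
top slidebox 0.7 [156.  -92.4]
keeper mask 0.65 154
[17.2 -6.9] [62.8  4.7] [39.83636364 -1.29350649]
```

The keeper is square across the track, with pivot and post at the same stage y. The carrier is home and the other objects haven't moved.

```bash
python3 -c "from cell import *; print(sign_off())"
```

```text
the job is handed in; nothing more can be done
None
```

I handed in the job: the carrier is home in the corner pocket, flat on the rail, and the keeper is swung to its hard stop behind it. The bottle, cap and slide box have not moved, and the arm took under 20 s of the 59 s. My last check on the keeper was by camera measurement rather than by eye.

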